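# Clamp the long power brick into the ratchet bracket

## Robot

A 7-joint arm with a two-finger parallel gripper is mounted at the origin on the work surface. World frame = base frame: x ahead of the robot, y to its left, z up, the work surface at z = 0. Lengths are in m, angles in rad, forces in N, time in s.
With the tool pointing down it reaches from about 0.35 to 0.9 m from the base axis. Payload 8.1 kg.
Tool frame: the origin (TCP) lies between the finger pads; the fingertips stand ahead of it and the grasp point (between the pads) is the TCP (arm.nose_length is the z of the fingertips in the tool frame, in m); z points along the fingers, y is the line along which they close (so a half turn about z gives the same grasp; the last joint's range is limited). The gripper opens to 92 mm and grips with 3 to 60 N. Pads are 19 mm wide; open, the fingers measure 130 mm over their backs; the gripper's body (75 mm by 190 mm) begins 47 mm behind the grasp point.
Start: joints at [1.22, 0.434, 0.025, 1.573, -0.012, 1.134, -0.075], TCP at [0.153, -0.606, 0.246] pointing down, gripper open.
Joint ranges: [-2.62, 2.62], [-0.44, 2.09], [-1.27, 1.32], [0.08, 2.57], [-1.32, 4.46], [0.12, 2], [-2.74, 2.74]. Speed limits (rad/s): [2.22, 2.22, 3.01, 3.01, 3.14, 3.14, 3.14].

## Interface

Orientations are given as a rotation vector (axis times angle).
In Python, from cell import sensors, optics, arm gives the robot as it stands.
- The arm moves only by the tool arm_command, never from a script. Its argument "deltas" is one flat list of numbers, 7 for each row, row after row: the turn, a rotation vector about the world's x, y, z as a fraction of full scale, then the shift along the world's x, y, z as a fraction of full scale, then the finger opening in mm, from 0 to 91.8. In form: [wx, wy, wz, dx, dy, dz, fingers, wx, wy, wz, dx, dy, dz, fingers, ...]. A call has 1 to 20 rows; each row is the pose to reach, as a shift and turn from the pose commanded when the call began; what a row does not reach only later rows make up. Full scale, the value 1, is 1 m for a shift and 90 degrees for a turn. A row lasts 1/10 s, in which the tool goes at most 50 mm and 8.59 degrees, less where a joint would pass 70% of its speed; a pose out of reach is approached as far as the arm can. A call with a number of a shift or a turn outside -1 to 1 is refused whole. A call with a gripper value outside its range is refused whole. The fingers move at their own pace and stop on an object; "force" is the grip in N (left out, the last holds). Time passes only in rows, so rows that repeat a pose let the fingers close. It gives the time, the measured TCP pose, the force, the opening and the grip force at its end, in the units of the state.
- sensors.observe(): the state, without advancing time (a new reading comes with each control period).
- optics.get_image(name): name is "scene" or "top" or "wrist"; returns the picture (400x640x3 uint8, blue, green, red); there is no depth.
- optics.calibration(name): a dict with "camera_matrix" (3x3 intrinsics, pixels), "rvec" (rotation vector, rad) and "tvec" (3), from world to camera coordinates, as OpenCV has them. Camera axes: x right, y down, z forward; pixel columns grow to the right and rows downward; lengths in m; the calibration is good to about 2 mm. A picture is of the moment at which its call begins: read the wrist's pose just before it. calibration takes no time and is no camera call; for the wrist camera it gives the pose at the moment of the call.
- arm.sign_off(): hands the job in; it is judged then, once.
The state is a dict: "clock": time; "joints": joint angles; "dq": joint speeds; "joint_efforts": joint torques, N m; "position": TCP position; "ee_rot": TCP orientation; "force": force on the tool from outside, world axes, zero at the start; "ft_torque": the same for the moment, N m; "width": opening from 0.0 (shut) to 1.0 (fully open); "gripper_force": force on a finger pad.
Only numpy, scipy, OpenCV 4.12 (cv2) and the standard library are available. Lean on these libraries where they do the work, as an engineer would, in place of code of your own. Each camera call takes 0.05 s, during which the arm holds its last target. There are 200 camera calls.

## Task

Mount the long power brick in the ratchet bracket: swing the pawl up and over so that it stays clear of the teeth, slide the toothed bar back to open the bracket wide, and stand the brick flat on the bracket's plate between the jaw and the fixed stop, lengthwise and centred, without dropping it. Then push the bar in until the brick is tight between jaw and stop, and put the pawl down again so that it locks in the teeth. Leave the short brick and the other things on the shelf where they are.

Things in the scene. Friction and masses are not known exactly. Their poses are not given: they have to be found in the camera images.
- bracket: The ratchet bracket, fixed: a dark steel plate 265 x 90 mm, 8 mm thick. Origin: at shelf height under its middle. x runs along the bar from the pawl to the fixed stop, y across, z up. The bar's guide is at x = -134 to -58 mm (39 mm wide, 36 mm high; ears at the hinge 64 mm high). The brick stands on the plate between jaw and stop.
- stop_face (a point): Middle of the fixed stop's inner face, bracket frame (110, 0, 28) mm; axes as the bracket's. The stop is an upright plate 12 mm thick, 56 mm wide, top 58 mm above the shelf.
- pawl_hinge (a point): Point on the pawl's hinge axis (along the bracket's y), bracket frame (-122, 0, 52) mm; axes as the bracket's.
- pawl_bar (a point): Middle of the pawl's round crossbar (its handle): 12 mm diameter, 100 mm long, along the bracket's y, sticking out equally to both sides; free to grip more than 22 mm from its middle. From the hinge it lies 66 mm along the pawl and 10 mm above it: bracket frame (-56, 0, 62) mm with the pawl down. Moves with the pawl.
- pawl (a joint): Pawl angle, rad: 0 = fully down (arm points to +x, tip in the teeth), grows as the crossbar is lifted up and back to -x, to a stop at 1.9, leaning back, where it stays by its weight (balance about 1.45; below that it falls down). 0 to 0.07 = in the teeth, about 0.1 = on a crest. Down, it lets the bar be pushed in, clicking, but not withdrawn. No spring, 0.14 kg.
- bar (a joint): How far the toothed bar is withdrawn, m: 0 = fully in, 0.105 = fully out. The jaw's face is at bracket x = 70 mm minus this; the opening to the stop is 40 mm plus this. Slides along the bracket's x with about 2.5 N of friction, stays where left. Teeth every 14 mm, 7 mm high. Reads 0.070 with the 110 mm brick tight; the locked pawl allows 5 mm of play.
- bar_tab (a point): Grip tab standing on the jaw at the bar's front end, steel, 14 mm along the bracket's x, 20 mm along y; its top is 95 mm above the shelf and it is free from 52 mm up. This point is on its middle line, 75 mm above the shelf and 7 mm behind the jaw's face. The jaw below it is 14 x 44 mm. Moves with the bar.
- jaw_face (a point): Middle of the jaw's face that meets the brick, 28 mm above the shelf. Moves with the bar; axes as the bracket's.
- long_brick_center (a point): Centre of the long power brick: black plastic block 110 (its x) x 60 (its y) x 40 mm high, about 0.35 kg, a paper label on top; lies flat on the shelf at the start, centre 20 mm up. Either end may face the stop.
- short_brick_center (a point): Centre of the short power brick, 75 x 60 x 40 mm, otherwise alike; not to be moved.
- screwdriver: A screwdriver 200 mm long lying on the shelf; leave it. Origin at its middle, underneath.
- mug: White mug, 80 mm across, 90 mm high; leave it. Origin under its middle.
- wall_box: White surface-mount socket box 85 x 85 x 30 mm; leave it. Origin under its middle.
- jar: Clear jar, 60 mm across, 80 mm high; leave it. Origin under its middle.
- patch_strip: Black patch strip 50 x 250 x 25 mm; leave it. Origin under its middle.
Things that resemble listed ones, but are neither listed nor needed, are in the scene too. What is shaped like the part that bears long_brick_center but orange is not meant.

How it is judged:
On the way, in this order (a step that is already met when the one before it is completed fails the run):
1. the pawl is swung up and over (value of joint pawl above 1.5 rad), for 0.2 s.
2. the bar is withdrawn, opening more than 120 mm (value of joint bar above 0.08 m), for 0.2 s.
3. the long brick stands in the opening, let go (x of long_brick_center in the frame of bracket between 0.015 and 0.06 m and y of long_brick_center in the frame of bracket between -0.018 and 0.018 m and z of long_brick_center in the frame of bracket below 0.033 m and angle between the x axis of long_brick_center and the x axis of bracket, either way round below 0.2 rad and angle between long_brick_center's own z axis and vertical below 0.12 rad and contact force between the fingers and long_brick below 0.1 N), for 0.2 s.
4. the jaw is pushed up to the brick (x of long_brick_center in the frame of bracket between 0.015 and 0.06 m and y of long_brick_center in the frame of bracket between -0.018 and 0.018 m and z of long_brick_center in the frame of bracket below 0.033 m and angle between the x axis of long_brick_center and the x axis of bracket, either way round below 0.2 rad and angle between long_brick_center's own z axis and vertical below 0.12 rad and value of joint bar below 0.078 m), for 0.2 s.
At the end, for the whole second after the job is handed in: The long brick stands flat on the bracket's plate between jaw and stop, lengthwise (within 0.2 rad), within 18 mm of the middle line, its centre within 11 mm of its tight place; the opening is at most 118 mm (8 mm more than the brick); the pawl is down in the teeth (below 0.085 rad); all at rest (all of step 4 and x of long_brick_center in the frame of bracket above 0.044 m and value of joint pawl below 0.085 rad and linear speed of long_brick below 0.02 m/s); the robot touches nothing.
It fails at once if the short brick or another bystander is moved more than 25 mm (distance of any of short_brick_center, screwdriver, mug, wall_box, jar, patch_strip from where it was at the start of the episode above 0.025 m).
It fails at once if the long brick is dropped or thrown (linear speed of long_brick above 0.7 m/s and contact force between the fingers and long_brick below 0.1 N).
It also fails if it takes over 72 s, if anything falls off the work surface, if the arm or the gripper's body presses on something with over 40 N, if the wrist force passes 120 N, or if a joint passes its speed limit or range.

## Working session

There is one attempt and no reset: what is moved stays moved. The work goes in short steps, Python scripts to look and compute and a tool call to move; the robot and the scene stay as the last step left them, time stands still between calls to the robot, and variables do not carry over. Pictures are saved under pics/ and viewed, at most 11 in all, crops included, and the job is handed in when it is done.

Besides the shell and the picture viewer there is one more tool, called after ">>>" by a JSON object that holds its "method" and its "body". arm_command: Moves the arm, as the interface text tells. Its arguments: {"type":"object","properties":{"deltas":{"type":"array","items":{"type":"number"}},"force":{"type":"number"}},"required":["deltas"]}

```bash
mkdir -p pics; ls; python3 - <<'E'
from cell import sensors, optics, arm
import cv2
for n in("scene","top"):
    cv2.imwrite(f"pics/{n}0.png",optics.get_image(n))
    print(n,optics.calibration(n))
print(sensors.observe(),arm.nose_length)
E
```

```text
pics
scene {'camera_matrix': array([[407.51926524,   0.        , 322.3831864 ],
       [  0.        , 407.51926524, 198.43171742],
       [  0.        ,   0.        ,   1.        ]]), 'rvec': array([ 2.10560451,  1.48516659, -0.49788392]), 'tvec': array([-0.10453015, -0.35372037,  1.43336792])}
top {'camera_matrix': array([[381.85651663,   0.        , 313.58711454],
       [  0.        , 381.85651663, 194.67741292],
       [  0.        ,   0.        ,   1.        ]]), 'rvec': array([ 2.08466701, -2.15058754,  0.16243069]), 'tvec': array([-0.04282861,  0.52509048,  1.17208047])}
{'clock': 0.1, 'joints': array([ 1.22042121,  0.43514234,  0.02497159,  1.57397574, -0.0115811 ,
        1.13405818, -0.07508067]), 'dq': array([ 8.22033031e-04, -7.67685376e-04, -2.39165025e-05, -1.02061630e-04,
        7.22838557e-04,  2.36564145e-03, -5.18804367e-04]), 'joint_efforts': array([ 3.35029450e-03, -6.69123960e+01,  9.88459401e-01, -3.15141749e+01,
       -6.03342941e-02,  3.75350390e-02,  7.43967780e-05]), 'position': array([ 0.15311859, -0.60550277,  0.245042  ]), 'ee_rot': array([-3.11613069e+00, -3.87973888e-01,  5.05874809e-04]), 'force': array([-0.96568283, -0.00519363, -0.35959077]), 'ft_torque': array([-0.02509033,  0.03754066, -0.02614424]), 'gripper_force': 0.0, 'width': 1.0002734449719628} 0.019
```

View pics/top0.png

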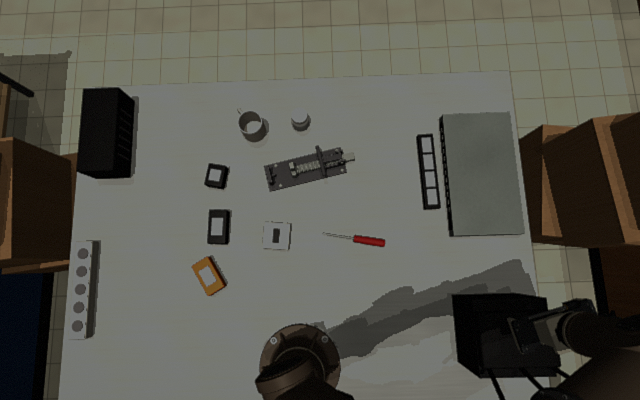

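View pics/scene0.png

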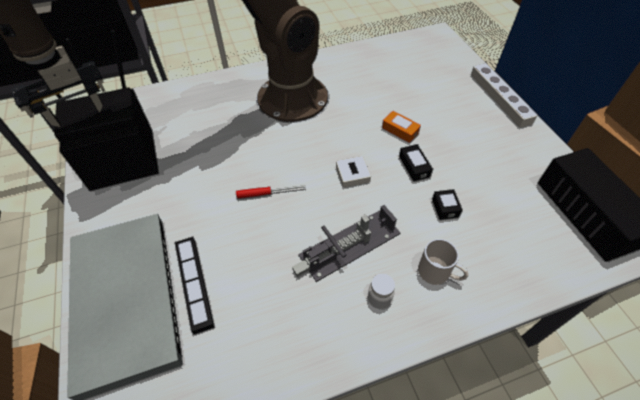

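The top view shows the bracket at about (307,168) with its stop on the left (270,177). The pawl crossbar is at about (320,160), the long brick at (219,227) and the short brick at (217,176). I'll enlarge these.

```bash
python3 - <<'E'
import cv2,numpy as np
t=cv2.imread("pics/top0.png")
a=cv2.resize(t[135:255,195:365],None,fx=4.7,fy=4.7,interpolation=cv2.INTER_CUBIC)
a=np.clip(a.astype(float)*1.8,0,255).astype('uint8')
cv2.imwrite("pics/top_c.png",a);print(a.shape)
s=cv2.imread("pics/scene0.png")
a=cv2.resize(s[195:295,280:410],None,fx=6,fy=6,interpolation=cv2.INTER_CUBIC)
cv2.imwrite("pics/sc_c.png",np.clip(a.astype(float)*1.6,0,255).astype('uint8'))
E
```

```text
(564, 799, 3)
```

View pics/top_c.png

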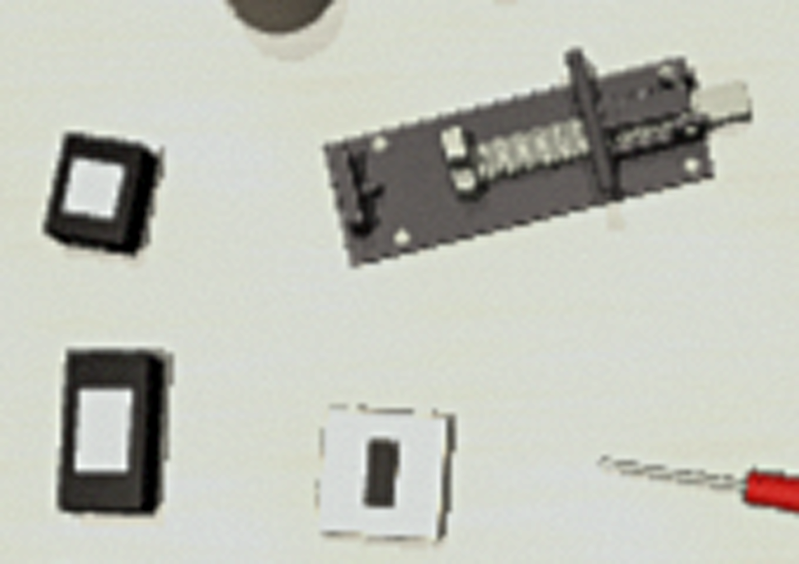

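View pics/sc_c.png

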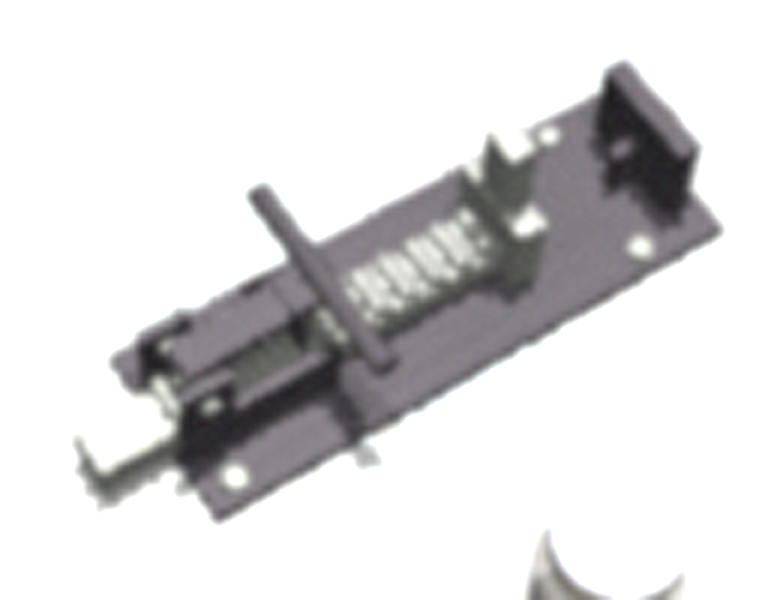

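The crops show:
- **Bracket plate (top crop):** corners at (327,146), (354,266), (713,178) and (685,60).
- **Pawl crossbar (top crop):** ends at (575,55) and (615,195).
- **Long brick (top crop):** label centre at (103,430).
- **Crossbar (scene crop):** ends at (262,190) and (385,362).

```bash
cat > h.py <<'E'
import numpy as np,cv2
from cell import sensors,optics,arm
C={n:optics.calibration(n) for n in("scene","top")}
def ray(c,u,v):
    R=cv2.Rodrigues(c["rvec"])[0]; o=-R.T@np.ravel(c["tvec"])
    return o,R.T@np.linalg.inv(c["camera_matrix"])@[u,v,1]
def at(c,u,v,z):
    o,d=ray(c,u,v); return o+d*(z-o[2])/d[2]
def proj(c,p): return cv2.projectPoints(np.array(p,float).reshape(-1,1,3),c["rvec"],c["tvec"],c["camera_matrix"],None)[0].reshape(-1,2)
E
python3 - <<'E'
from h import *
np.set_printoptions(precision=4,suppress=True)
T=lambda x,y,z:at(C["top"],(x+.5)/4.7+195-.5,(y+.5)/4.7+135-.5,z)
S=lambda x,y,z:at(C["scene"],(x+.5)/6+280-.5,(y+.5)/6+195-.5,z)
c=[T(*p,.008) for p in[(327,146),(354,266),(713,178),(685,60)]]
print("plate",*c,"mid",np.mean(c,0))
xd=(c[0]+c[1]-c[2]-c[3]); print("yaw",np.arctan2(xd[1],xd[0]),"len",np.linalg.norm(xd)/2,np.linalg.norm(c[0]-c[1]))
print("plate scene",S(720,232,.008),S(218,520,.008))
print("tie crossbar T",T(575,55,.062),T(615,195,.062),"S",S(262,190,.062),S(385,362,.062))
print("tab top T",T(455,140,.095),"S",S(512,140,.095), "stop top S",S(625,65,.058),S(697,150,.058))
b=[T(*p,.04) for p in[(68,352),(150,352),(145,514),(58,512)]]
print("brick",*b,np.mean(b,0)); l=[T(*p,.04) for p in[(79,390),(132,389),(128,471),(76,471)]]; print("label",np.mean(l,0),*l)
E
```

```text
plate [0.6344 0.1042 0.008 ] [0.5468 0.0857 0.008 ] [ 0.6014 -0.169   0.008 ] [ 0.6886 -0.1528  0.008 ] mid [ 0.6178 -0.033   0.008 ]
yaw 1.7802715961431677 len 0.26156730255801436 0.0895780634645963
plate scene [0.6356 0.1045 0.008 ] [ 0.6918 -0.1512  0.008 ]
tie crossbar T [ 0.6783 -0.0749  0.062 ] [ 0.5792 -0.0989  0.062 ] S [ 0.5788 -0.0916  0.062 ] [ 0.6733 -0.0724  0.062 ]
tab top T [0.6126 0.0059 0.095 ] S [0.6106 0.0072 0.095 ] stop top S [0.5686 0.0825 0.058 ] [0.6203 0.0928 0.058 ]
brick [0.4875 0.2775 0.04  ] [0.4857 0.2212 0.04  ] [0.3761 0.2233 0.04  ] [0.3792 0.2821 0.04  ] [0.4321 0.251  0.04  ]
label [0.4334 0.252  0.04  ] [0.4612 0.2694 0.04  ] [0.4607 0.2332 0.04  ] [0.4052 0.2352 0.04  ] [0.4063 0.2704 0.04  ]
```

>>> {"method": "arm_command", "body": {"deltas": [0,0,0,0,0,0.04,60,0,0,-0.025,0.44,0.51,0,60,0,0,-0.025,0.44,0.51,0,60,0,0,-0.025,0.44,0.51,0,60,0,0,-0.025,0.44,0.51,0,60,0,0,-0.025,0.44,0.51,0,60,0,0,-0.025,0.44,0.51,0,60,0,0,-0.025,0.44,0.51,0,60,0,0,-0.025,0.44,0.51,0,60,0,0,-0.025,0.44,0.51,0,60,0,0,-0.025,0.44,0.51,0,60,0,0,-0.025,0.44,0.51,0,60,0,0,-0.025,0.44,0.51,0,60,0,0,-0.025,0.44,0.51,0,60,0,0,-0.025,0.44,0.51,-0.04,60,0,0,-0.025,0.44,0.51,-0.06,60,0,0,-0.025,0.44,0.51,-0.06,60,0,0,-0.025,0.44,0.51,-0.06,60,0,0,-0.025,0.44,0.51,-0.06,60]}}

```text
clock: 2.0
position: [0.5938, -0.0969, 0.1873]
ee_rot: [3.124, 0.324, 0.003]
force: [-0.1, 0.6, 1.0]
width: 0.656
gripper_force: 0.0
```

```bash
python3 - <<'E'
from h import *
s=sensors.observe();print(s["clock"],s["position"],s["ee_rot"],s["joints"])
im=optics.get_image("wrist");c=optics.calibration("wrist")
np.save("w1.npy",np.r_[c["rvec"].ravel(),c["tvec"].ravel(),c["camera_matrix"].ravel()])
cv2.imwrite("pics/w1.png",np.clip(im.astype(float)*1.6,0,255).astype('uint8'))
o=np.array([.618,-.033,0]);X=np.array([-.208,.978,0]);Y=np.array([-.978,-.208,0])
print(proj(c,[o+X*a+Y*b+[0,0,z] for a,b,z in[(-.056,.05,.062),(-.056,-.05,.062),(.039,0,.095),(-.1325,.045,.008),(-.1325,-.045,.008),(.1325,.045,.008)]]))
E
```

```text
2.0 [ 0.59375026 -0.09692321  0.18728894] [3.12393239e+00 3.24497405e-01 3.07695396e-03] [ 0.24519397  0.46423799 -0.24499619  1.69070857  0.13008701  1.00047103
 -1.40882805]
[[317.13417178 209.58296995]
 [316.8777973  100.25159761]
 [199.34624493 162.87847846]
 [384.18220523 191.14765876]
 [389.14694625 108.63594715]
 [152.0228883  191.58560281]]
```

View pics/w1.png

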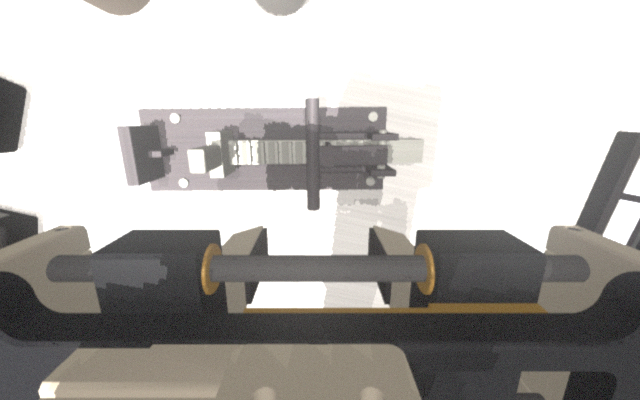

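The wrist view shows the crossbar from (313,98) to (313,209) and the tab near (197,160), which agrees with the estimate to within about 3 mm. I'll descend and grip the near side of the crossbar.

>>> {"method": "arm_command", "body": {"deltas": [0,0,0,-0.001,0.003,-0.05,50,0,0,0,-0.001,0.003,-0.09,50,0,0,0,-0.001,0.003,-0.115,50,0,0,0,-0.001,0.003,-0.125,50,0,0,0,-0.001,0.003,-0.125,50,0,0,0,-0.001,0.003,-0.125,25,0,0,0,-0.001,0.003,-0.125,5,0,0,0,-0.001,0.003,-0.125,5,0,0,0,-0.001,0.003,-0.125,5,0,0,0,-0.001,0.003,-0.125,5,0,0,0,-0.001,0.003,-0.125,5,0,0,0,-0.001,0.003,-0.125,5], "force": 10}}

```text
clock: 3.25
position: [0.5924, -0.0928, 0.0609]
ee_rot: [3.125, 0.327, 0.0]
force: [-1.2, 1.6, 2.1]
width: 0.127
gripper_force: 10.0
```

>>> {"method": "arm_command", "body": {"deltas": [0,0,0,0,-0.002,0.01,5,0,0,0,0.001,-0.006,0.019,5,0,0,0,0.002,-0.011,0.028,5,0,0,0,0.004,-0.017,0.0355,5,0,0,0,0.0055,-0.025,0.042,5,0,0,0,0.007,-0.032,0.048,5,0,0,0,0.009,-0.041,0.052,5,0,0,0,0.011,-0.05,0.055,5,0,0,0,0.0125,-0.058,0.0565,5,0,0,0,0.014,-0.0665,0.057,5,0,0,0,0.016,-0.0745,0.056,5,0,0,0,0.0175,-0.0825,0.054,5,0,0,0,0.019,-0.0887,0.052,5,0,0,0,0.019,-0.0887,0.052,5,0,0,0,0.019,-0.0887,0.052,5]}}

```text
clock: 4.75
position: [0.6113, -0.1822, 0.1126]
ee_rot: [3.124, 0.326, -0.0]
force: [1.3, -1.8, 1.6]
width: 0.121
gripper_force: 10.0
```

>>> {"method": "arm_command", "body": {"deltas": [0,0,0,0,0,0,30,0,0,0,0,0,0,40,0,0,0,0,0,0.05,40,0,0,0,0,0,0.11,60,0,0,1,-0.001,0.189,0.11,70,0,0,1,-0.001,0.189,0.11,70,0,0,1,-0.001,0.189,0.11,70,0,0,1,-0.001,0.189,0.11,70,0,0,1,-0.001,0.189,0.11,70,0,0,1,-0.001,0.189,0.11,70,0,0,1,-0.001,0.189,0.11,70,0,0,1,-0.001,0.189,0.11,70,0,0,1,-0.001,0.189,0.11,70,0,0,1,-0.001,0.189,0.11,70,0,0,1,-0.001,0.189,0.11,70,0,0,1,-0.001,0.189,0.11,70,0,0,1,-0.001,0.189,0.11,70,0,0,1,-0.001,0.189,0.11,70]}}

```text
clock: 6.55
position: [0.6101, 0.0075, 0.2227]
ee_rot: [-1.98, -2.439, 0.0]
force: [-0.5, 0.4, -1.1]
width: 0.764
gripper_force: 0.0
```

```bash
python3 - <<'E'
from h import *
s=sensors.observe();print(s["clock"],s["position"],s["ee_rot"],s["joints"])
im=optics.get_image("wrist");c=optics.calibration("wrist")
cv2.imwrite("pics/w2.png",np.clip(im.astype(float)*1.6,0,255).astype('uint8'))
o=np.array([.618,-.033,0]);X=np.array([-.208,.978,0]);Y=np.array([-.978,-.208,0])
print(proj(c,[o+X*a+Y*b+[0,0,z] for a,b,z in[(.041,0,.095),(-.153,.05,.111),(-.153,-.05,.111),(-.1325,.045,.008),(.1325,-.045,.008),(.1325,.045,.008)]]))
E
```

```text
6.55 [0.61010561 0.00745002 0.22271292] [-1.98032621e+00 -2.43878739e+00  3.66927640e-04] [ 0.33281811  0.51276513 -0.64318471  1.60076067  0.33000321  1.1392316
 -0.18136466]
[[317.37889679 197.46207019]
 [271.58693643 374.07290621]
 [363.78596904 373.98879279]
 [285.82958422 300.13376107]
 [355.77154249 102.65743143]
 [278.91461732 102.78322615]]
```

View pics/w2.png

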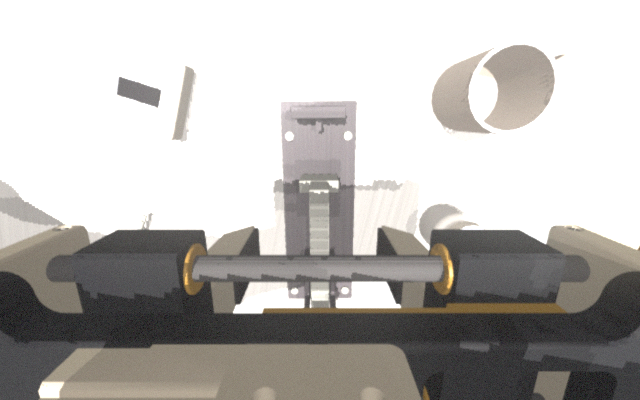

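```bash
python3 - <<'E'
from h import *
c=optics.calibration("wrist")
o=np.array([.618,-.033,0]);X=np.array([-.208,.978,0]);Y=np.array([-.978,-.208,0])
for a in(.034,.041,.048):
  print(a,proj(c,[o+X*a+Y*b+[0,0,z] for b,z in((-.022,.052),(.022,.052),(-.01,.095),(.01,.095))]).round())
im=cv2.imread("pics/w2.png");cv2.imwrite("pics/w2c.png",cv2.resize(im[165:215,270:370],None,fx=7,fy=7,interpolation=cv2.INTER_CUBIC))
E
```

```text
0.034 [[337. 193.]
 [298. 194.]
 [328. 204.]
 [307. 204.]]
0.041 [[337. 187.]
 [298. 187.]
 [328. 197.]
 [307. 197.]]
0.048 [[337. 181.]
 [297. 181.]
 [328. 190.]
 [307. 190.]]
```

View pics/w2c.png

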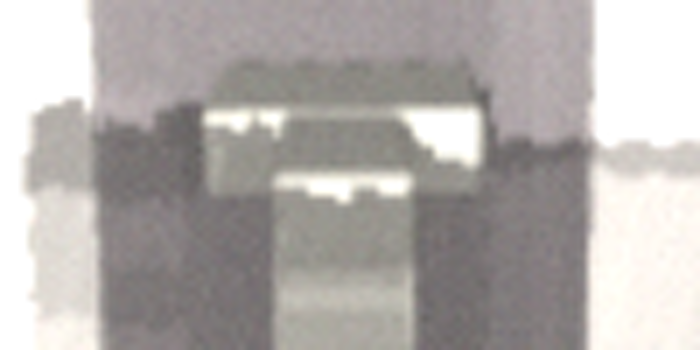

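The jaw top spans crop (205–482, 105–193), which puts the tab at x_b ≈ 0.042. That is within 2 mm of the TCP axis, so I'll descend and grip it.

>>> {"method": "arm_command", "body": {"deltas": [0,0,0,0.0015,0,-0.05,70,0,0,0,0.0015,0,-0.1,70,0,0,0,0.0015,0,-0.13,70,0,0,0,0.0015,0,-0.143,70,0,0,0,0.0015,0,-0.143,70,0,0,0,0.0015,0,-0.143,30,0,0,0,0.0015,0,-0.143,10,0,0,0,0.0015,0,-0.143,10,0,0,0,0.0015,0,-0.143,10,0,0,0,0.0015,0,-0.143,10,0,0,0,0.0015,0,-0.143,10], "force": 25}}

```text
clock: 7.7
position: [0.6118, 0.0073, 0.08]
ee_rot: [1.978, 2.44, 0.0]
force: [-0.1, 0.3, -0.1]
width: 0.287
gripper_force: 0.0
```

>>> {"method": "arm_command", "body": {"deltas": [0,0,0,0,0,0,10,0,0,0,0,0,0,10,0,0,0,0,0,0,10,0,0,0,0.003,-0.015,0,10,0,0,0,0.0065,-0.03,0,10,0,0,0,0.0095,-0.045,0,10,0,0,0,0.013,-0.06,0,10,0,0,0,0.016,-0.0753,0,10,0,0,0,0.016,-0.0753,0,10,0,0,0,0.016,-0.0753,0,10,0,0,0,0.016,-0.0753,0,10]}}

```text
clock: 8.8
position: [0.628, -0.0692, 0.0798]
ee_rot: [1.979, 2.439, -0.001]
force: [-2.3, -2.1, 4.0]
width: 0.217
gripper_force: 25.0
```

>>> {"method": "arm_command", "body": {"deltas": [0,0,0,0,0,0,45,0,0,0,0,0,0,60,0,0,0,0,0,0.05,60,0,0,0,0,0,0.1,91,0,0,0.851,-0.195,0.32,0.14,91,0,0,0.851,-0.195,0.32,0.14,91,0,0,0.851,-0.195,0.32,0.14,91,0,0,0.851,-0.195,0.32,0.14,91,0,0,0.851,-0.195,0.32,0.14,91,0,0,0.851,-0.195,0.32,0.14,91,0,0,0.851,-0.195,0.32,0.14,91,0,0,0.851,-0.195,0.32,0.14,91,0,0,0.851,-0.195,0.32,0.14,91,0,0,0.851,-0.195,0.32,0.14,91,0,0,0.851,-0.195,0.32,0.14,91,0,0,0.851,-0.195,0.32,0.14,91,0,0,0.851,-0.195,0.32,0.14,91]}}

```text
clock: 10.5
position: [0.4331, 0.2515, 0.2196]
ee_rot: [-0.045, -3.141, 0.0]
force: [0.9, 0.3, -0.1]
width: 0.99
gripper_force: 0.0
```

```bash
python3 - <<'E'
from h import *
s=sensors.observe();print(s["clock"],s["position"],s["ee_rot"],s["joints"])
im=optics.get_image("wrist");c=optics.calibration("wrist")
cv2.imwrite("pics/w3.png",np.clip(im.astype(float)*1.6,0,255).astype('uint8'))
t=optics.get_image("top");cv2.imwrite("pics/top3.png",t)
b=np.array([.433,.2515,.04]);r=-.028
X=np.array([np.cos(r),np.sin(r),0]);Y=np.array([-X[1],X[0],0])
print(proj(c,[b+X*i*.055+Y*j*.03 for i,j in((1,1),(1,-1),(-1,-1),(-1,1),(0,0))]))
E
```

```text
10.5 [0.43313995 0.25148319 0.21962772] [-4.53660282e-02 -3.14125429e+00  3.00384239e-04] [ 0.15840152  0.4664014  -1.07079112  1.84604873  0.45786305  1.10394525
  0.46012526]
[[341.99666047 230.40240915]
 [291.39494875 230.37234712]
 [289.0375073  135.5400222 ]
 [344.31095092 135.5778872 ]
 [316.68616356 185.06531428]]
```

View pics/w3.png

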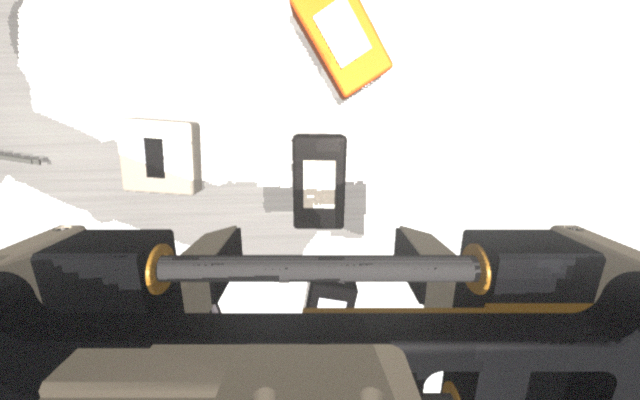

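The brick's top corners are at (293,134), (347,134), (344,228) and (294,229), so it is about 3 mm off in +y. I'll descend and grip it.

>>> {"method": "arm_command", "body": {"deltas": [0,0,0,-0.0015,0.003,-0.05,91,0,0,0,-0.0015,0.003,-0.1,91,0,0,0,-0.0015,0.003,-0.15,91,0,0,0,-0.0015,0.003,-0.18,91,0,0,0,-0.0015,0.003,-0.1915,91,0,0,0,-0.0015,0.003,-0.1915,91,0,0,0,-0.0015,0.003,-0.1915,50,0,0,0,-0.0015,0.003,-0.1915,50,0,0,0,-0.0015,0.003,-0.1915,50,0,0,0,-0.0015,0.003,-0.1915,50,0,0,0,-0.0015,0.003,-0.1915,50,0,0,0,-0.0015,0.003,-0.1915,50,0,0,0,-0.0015,0.003,-0.1915,50], "force": 30}}

```text
clock: 11.9
position: [0.4318, 0.2543, 0.0289]
ee_rot: [0.042, 3.14, -0.002]
force: [0.2, -3.7, 8.5]
width: 0.654
gripper_force: 30.0
```

>>> {"method": "arm_command", "body": {"deltas": [0,0,0,0,0,0.02,50,0,0,0,0,0,0.05,50,0,0,0,0,0,0.09,50,0,0,0,0,0,0.13,50,0,0,0,0,0,0.17,50,0,0,-0.085,0.018,-0.024,0.17,50,0,0,-0.17,0.036,-0.049,0.17,50,0,0,-0.255,0.053,-0.073,0.17,50,0,0,-0.34,0.071,-0.098,0.17,50,0,0,-0.425,0.089,-0.122,0.17,50,0,0,-0.51,0.107,-0.146,0.17,50,0,0,-0.595,0.125,-0.171,0.17,50,0,0,-0.68,0.142,-0.195,0.17,50,0,0,-0.765,0.16,-0.22,0.17,50,0,0,-0.85,0.178,-0.244,0.17,50,0,0,-0.85,0.178,-0.244,0.17,50,0,0,-0.85,0.178,-0.244,0.17,50,0,0,-0.85,0.178,-0.244,0.17,50]}}

```text
clock: 13.7
position: [0.6084, 0.0122, 0.198]
ee_rot: [-1.973, -2.443, 0.0]
force: [0.4, -0.5, -4.4]
width: 0.651
gripper_force: 30.0
```

```bash
python3 - <<'E'
from h import *
s=sensors.observe();print(s["clock"],s["position"],s["ee_rot"],s["width"],s["force"])
im=optics.get_image("top");c=C["top"]
p=s["position"]
o=np.array([.618,-.033,0]);X=np.array([-.208,.978,0]);Y=np.array([-.978,-.208,0])
im=np.clip(im.astype(float)*1.8,0,255).astype('uint8')
f=lambda i,x,y,w,h,k:cv2.resize(i[y:y+h,x:x+w],None,fx=k,fy=k,interpolation=cv2.INTER_CUBIC)
w=np.clip(optics.get_image("wrist").astype(float)*1.6,0,255).astype('uint8')
cv2.imwrite("pics/m4.png",np.hstack([f(im,235,120,135,100,3),f(w,210,60,220,166,300/166)[:300]]))
print(proj(optics.calibration("wrist"),[o+X*.11+Y*.028+[0,0,.058],o+X*.11-Y*.028+[0,0,.058],o+X*.1325+Y*.045+[0,0,.008],o+X*.1325-Y*.045+[0,0,.008]]))
E
```

```text
13.7 [0.60842632 0.01215179 0.19795707] [-1.97269714e+00 -2.44338287e+00  1.95620182e-04] 0.6512763111255393 [ 0.38055472 -0.48089157 -4.37652382]
[[288.61668278 128.62921485]
 [347.84751777 128.85750679]
 [277.10200606 106.16233762]
 [359.42084311 106.48184337]]
```

View pics/m4.png

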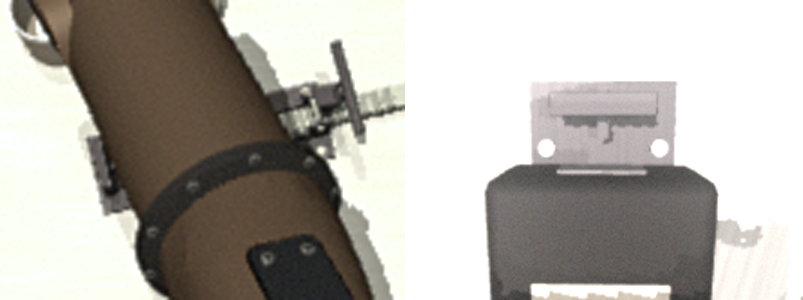

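The brick is held aligned. The plate's far edge runs from (531,82) to (677,82) in the crop, so the plate lies about 1.5 mm further toward -y. I'll correct for that and lower.

>>> {"method": "arm_command", "body": {"deltas": [0,0,0,0.0015,-0.002,-0.04,50,0,0,0,0.0015,-0.002,-0.08,50,0,0,0,0.0015,-0.002,-0.11,50,0,0,0,0.0015,-0.002,-0.135,50,0,0,0,0.0015,-0.002,-0.15,50,0,0,0,0.0015,-0.002,-0.156,50,0,0,0,0.0015,-0.002,-0.159,50,0,0,0,0.0015,-0.002,-0.16,50,0,0,0,0.0015,-0.002,-0.16,50,0,0,0,0.0015,-0.002,-0.16,50]}}

```text
clock: 14.8
position: [0.6114, 0.0091, 0.0392]
ee_rot: [1.976, 2.441, 0.002]
force: [-0.5, -0.0, -4.9]
width: 0.655
gripper_force: 30.0
```

>>> {"method": "arm_command", "body": {"deltas": [0,0,0,0,0,-0.001,50,0,0,0,0,0,-0.002,50,0,0,0,0,0,-0.0025,50,0,0,0,0,0,-0.0025,50]}}

```text
clock: 15.2
position: [0.6111, 0.009, 0.037]
ee_rot: [1.976, 2.441, 0.0]
force: [-2.9, -0.3, 8.3]
width: 0.653
gripper_force: 30.0
```

>>> {"method": "arm_command", "body": {"deltas": [0,0,0,0,0,0.0005,75,0,0,0,0,0,0.0005,85,0,0,0,0,0,0.0005,85,0,0,0,0,0,0.0005,85,0,0,0,0,0,0.02,85,0,0,0,0,0,0.06,85,0,0,0,0,0,0.11,85,0,0,0,0,0,0.16,85,0,0,0,0.017,-0.078,0.16,70,0,0,0,0.017,-0.078,0.16,70,0,0,0,0.017,-0.078,0.16,70,0,0,0,0.017,-0.078,0.16,70]}}

```text
clock: 16.4
position: [0.6276, -0.0696, 0.1954]
ee_rot: [-1.978, -2.44, 0.0]
force: [0.3, 0.7, -0.5]
width: 0.761
gripper_force: 0.0
```

```bash
python3 - <<'E'
from h import *
s=sensors.observe();print(s["clock"],s["position"],s["ee_rot"])
w=np.clip(optics.get_image("wrist").astype(float)*1.8,0,255).astype('uint8')
cv2.imwrite("pics/w5.png",cv2.resize(w[20:260,200:440],None,fx=2.5,fy=2.5,interpolation=cv2.INTER_CUBIC))
o=np.array([.618,-.033,0]);X=np.array([-.208,.978,0]);Y=np.array([-.978,-.208,0])
q=proj(optics.calibration("wrist"),[o+X*(.044+i*.055)+Y*j*.03+[0,0,.048] for i,j in((1,1),(1,-1),(-1,-1),(-1,1))]+[o+X*.110+Y*.028+[0,0,.058]])
print((q-[200,20])*2.5)
E
```

```text
16.4 [ 0.62763153 -0.06961192  0.19544962] [-1.97830980e+00 -2.43989139e+00  4.71635759e-06]
[[207.83209986  68.14904047]
 [373.53201875  68.42775111]
 [365.19978847 370.02225336]
 [215.96064869 369.76710598]
 [209.29838207  25.79839004]]
```

View pics/w5.png

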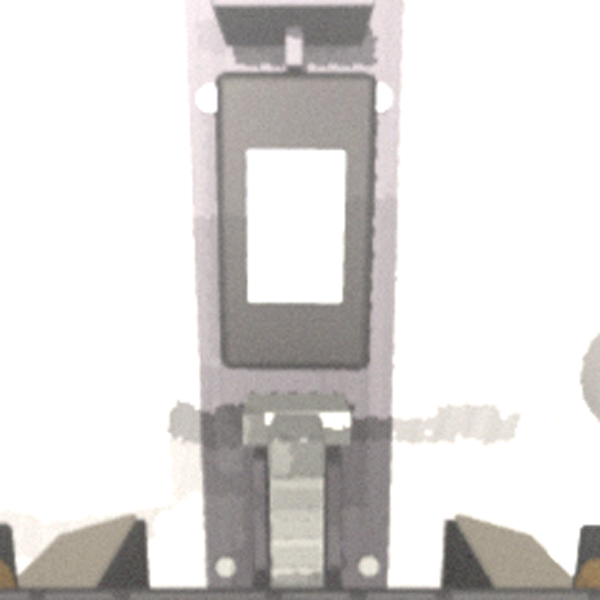

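The brick stands flat and centred (crop x 217–377, y 72–368), with the jaw behind it at y≈425. I'll grip the tab again.

>>> {"method": "arm_command", "body": {"deltas": [0,0,0,0,0,-0.05,60,0,0,0,0,0,-0.09,60,0,0,0,0,0,-0.1155,60,0,0,0,0,0,-0.1155,60,0,0,0,0,0,-0.1155,10,0,0,0,0,0,-0.1155,10,0,0,0,0,0,-0.1155,10,0,0,0,0,0,-0.1155,10,0,0,0,0,0,-0.1155,10,0,0,0,0,0,-0.1155,10,0,0,0,0,0,-0.1155,10,0,0,0,0,0,-0.1155,10,0,0,0,-0.001,0.005,-0.1155,10,0,0,0,-0.002,0.01,-0.1155,10,0,0,0,-0.003,0.015,-0.1155,10,0,0,0,-0.004,0.019,-0.1155,10,0,0,0,-0.005,0.023,-0.1155,10,0,0,0,-0.0055,0.026,-0.1155,10,0,0,0,-0.0055,0.026,-0.1155,10], "force": 30}}

```text
clock: 18.35
position: [0.6226, -0.0441, 0.0808]
ee_rot: [1.976, 2.44, -0.001]
force: [-0.2, -3.3, 6.3]
width: 0.216
gripper_force: 30.0
```

>>> {"method": "arm_command", "body": {"deltas": [0,0,0,-0.0005,0.002,0,10,0,0,0,-0.001,0.004,0,10,0,0,0,-0.001,0.005,0,10,0,0,0,-0.001,0.006,0,10,0,0,0,-0.001,0.006,0,10]}}

```text
clock: 18.85
position: [0.6215, -0.039, 0.0807]
ee_rot: [1.977, 2.439, -0.003]
force: [-1.7, -5.7, 7.5]
width: 0.215
gripper_force: 30.0
```

>>> {"method": "arm_command", "body": {"deltas": [0,0,0,-0.0005,0.002,0,10,0,0,0,-0.001,0.004,0,10,0,0,0,-0.001,0.004,0,10]}}

```text
clock: 19.15
position: [0.6208, -0.036, 0.0807]
ee_rot: [1.977, 2.438, -0.004]
force: [-0.8, -8.5, 6.0]
width: 0.22
gripper_force: 30.0
```

>>> {"method": "arm_command", "body": {"deltas": [0,0,0,-0.0005,0.002,0,10,0,0,0,-0.001,0.004,0,10,0,0,0,-0.001,0.004,0,10,0,0,0,-0.001,0.004,0,10]}}

```text
clock: 19.55
position: [0.6208, -0.0358, 0.0807]
ee_rot: [1.979, 2.432, -0.007]
force: [3.7, -17.6, 6.3]
width: 0.22
gripper_force: 30.0
```

It holds at 17 N with no further motion, so the brick is tight (bar ≈ 0.070). I'll release the tab and go to the raised pawl.

>>> {"method": "arm_command", "body": {"deltas": [0,0,0,0.001,-0.003,0,10,0,0,0,0.001,-0.003,0,40,0,0,0,0.001,-0.003,0,60,0,0,0,0.001,-0.003,0,60,0,0,0,0.001,-0.003,0.05,60,0,0,0,0.001,-0.003,0.1,60,0,0,-1,-0.006,-0.155,0.11,60,0,0,-1,-0.006,-0.155,0.11,60,0,0,-1,-0.006,-0.155,0.11,60,0,0,-1,-0.006,-0.155,0.11,60,0,0,-1,-0.006,-0.155,0.11,60,0,0,-1,-0.006,-0.155,0.11,60,0,0,-1,-0.006,-0.155,0.11,60,0,0,-1,-0.006,-0.155,0.11,60,0,0,-1,-0.006,-0.155,0.11,60,0,0,-1,-0.006,-0.155,0.11,60,0,0,-1,-0.006,-0.155,0.11,60,0,0,-1,-0.006,-0.155,0.11,60]}}

```text
clock: 21.35
position: [0.6133, -0.1831, 0.19]
ee_rot: [-3.124, -0.329, 0.001]
force: [-0.2, 0.6, 0.9]
width: 0.657
gripper_force: 0.0
```

```bash
python3 - <<'E'
from h import *
s=sensors.observe();print(s["clock"],s["position"],s["ee_rot"],s["joints"])
E
```

```text
21.35 [ 0.61330264 -0.1830738   0.19002327] [-3.12401436e+00 -3.29365826e-01  5.29988465e-04] [ 0.36037432  0.52039548 -0.23078891  1.58582152  0.13123082  1.05101671
 -1.26696072]
```

Now I'll descend to the crossbar and grip it: shift (-0.001, -0.005, -0.08).

>>> {"method": "arm_command", "body": {"deltas": [0,0,0,-0.001,-0.005,-0.04,55,0,0,0,-0.001,-0.005,-0.07,55,0,0,0,-0.001,-0.005,-0.08,55,0,0,0,-0.001,-0.005,-0.08,55,0,0,0,-0.001,-0.005,-0.08,5,0,0,0,-0.001,-0.005,-0.08,5,0,0,0,-0.001,-0.005,-0.08,5,0,0,0,-0.001,-0.005,-0.08,5,0,0,0,-0.001,-0.005,-0.08,5,0,0,0,-0.001,-0.005,-0.08,5,0,0,0,-0.001,-0.005,-0.08,5,0,0,0,-0.001,-0.005,-0.08,5], "force": 10}}

```text
clock: 22.55
position: [0.612, -0.1871, 0.1105]
ee_rot: [-3.122, -0.331, 0.001]
force: [-2.9, 4.6, 4.7]
width: 0.125
gripper_force: 10.0
```

>>> {"method": "arm_command", "body": {"deltas": [0,0,0,-0.0016,0.0088,0.0034,5,0,0,0,-0.0034,0.0181,0.0061,5,0,0,0,-0.0056,0.0278,0.0074,5,0,0,0,-0.0076,0.0376,0.0067,5,0,0,0,-0.0096,0.0472,0.0047,5,0,0,0,-0.0115,0.0564,0.0013,5,0,0,0,-0.0134,0.065,-0.0034,5,0,0,0,-0.015,0.0728,-0.0094,5,0,0,0,-0.0165,0.0796,-0.0166,5,0,0,0,-0.0177,0.0854,-0.0247,5,0,0,0,-0.0187,0.09,-0.0336,5,0,0,0,-0.0193,0.093,-0.0431,5,0,0,0,-0.0195,0.0938,-0.0475,5,0,0,0,-0.0195,0.0938,-0.0475,5,0,0,0,-0.0195,0.0938,-0.0475,5]}}

```text
clock: 24.05
position: [0.5923, -0.0937, 0.0621]
ee_rot: [-3.122, -0.331, 0.002]
force: [-2.4, 5.9, 0.1]
width: 0.123
gripper_force: 10.0
```

>>> {"method": "arm_command", "body": {"deltas": [0,0,0,0,0,-0.002,5,0,0,0,0,0,-0.003,5,0,0,0,0,0,-0.003,5]}}

```text
clock: 24.35
position: [0.5922, -0.0931, 0.0592]
ee_rot: [-3.122, -0.331, 0.002]
force: [-4.0, 7.3, 0.8]
width: 0.124
gripper_force: 10.0
```

>>> {"method": "arm_command", "body": {"deltas": [0,0,0,0,0,-0.001,5,0,0,0,0,0,-0.002,5,0,0,0,0,0,-0.002,5]}}

```text
clock: 24.65
position: [0.5921, -0.0928, 0.0572]
ee_rot: [-3.121, -0.332, 0.002]
force: [-4.8, 8.8, 1.1]
width: 0.125
gripper_force: 10.0
```

>>> {"method": "arm_command", "body": {"deltas": [0,0,0,0,0,0,20,0,0,0,0,0,0,45,0,0,0,0,0,0,45,0,0,0,0,0,0,45,0,0,0,0,0,0.04,45,0,0,0,0,0,0.09,45,0,0,0,-0.02,0,0.13,45,0,0,0,-0.02,0,0.13,45,0,0,0,-0.02,0,0.13,45]}}

```text
clock: 25.55
position: [0.5731, -0.0956, 0.189]
ee_rot: [3.123, 0.328, 0.004]
force: [-0.6, 0.4, -0.5]
width: 0.491
gripper_force: 0.0
```

```bash
python3 - <<'E'
from h import *
s=sensors.observe();print(s["clock"],s["position"],s["ee_rot"])
w=np.clip(optics.get_image("wrist").astype(float)*1.8,0,255).astype('uint8')
sc=np.clip(optics.get_image("scene").astype(float)*1.6,0,255).astype('uint8')
f=lambda i,x,y,w,h,k:cv2.resize(i[y:y+h,x:x+w],None,fx=k,fy=k,interpolation=cv2.INTER_CUBIC)
a=f(w,110,60,320,170,2.5)[:, :800][:300];b=f(sc,270,190,160,110,5)[:300]
a=f(w,110,60,320,115,2.5)[:290];b=f(sc,280,200,130,50,800/130)[:300,:800]
cv2.imwrite("pics/w6.png",np.vstack([a[:,:800],b[:,:800]])[:600])
o=np.array([.618,-.033,0])+.003*np.array([-.208,.978,0]);X=np.array([-.208,.978,0]);Y=np.array([-.978,-.208,0])
C_=optics.calibration("wrist")
for th in(0,.1,.2):
  x=-.122+.066*np.cos(th)-.01*np.sin(th);z=.052+.066*np.sin(th)+.01*np.cos(th)
  print(th,((proj(C_,[o+X*x+Y*.05+[0,0,z],o+X*x-Y*.05+[0,0,z]])-[110,60])*2.5).round().tolist(),((proj(C["scene"],[o+X*x+Y*.05+[0,0,z],o+X*x-Y*.05+[0,0,z]])-[280,200])*800/130+[0,288]).round().tolist())
E
```

```text
25.55 [ 0.5731462  -0.09564189  0.18896167] [3.1233152  0.32818191 0.00387943]
0 [[526.0, 321.0], [527.0, 35.0]] [[259.0, 455.0], [392.0, 637.0]]
0.1 [[530.0, 325.0], [531.0, 32.0]] [[256.0, 447.0], [390.0, 631.0]]
0.2 [[536.0, 329.0], [538.0, 29.0]] [[252.0, 441.0], [386.0, 625.0]]
```

View pics/w6.png

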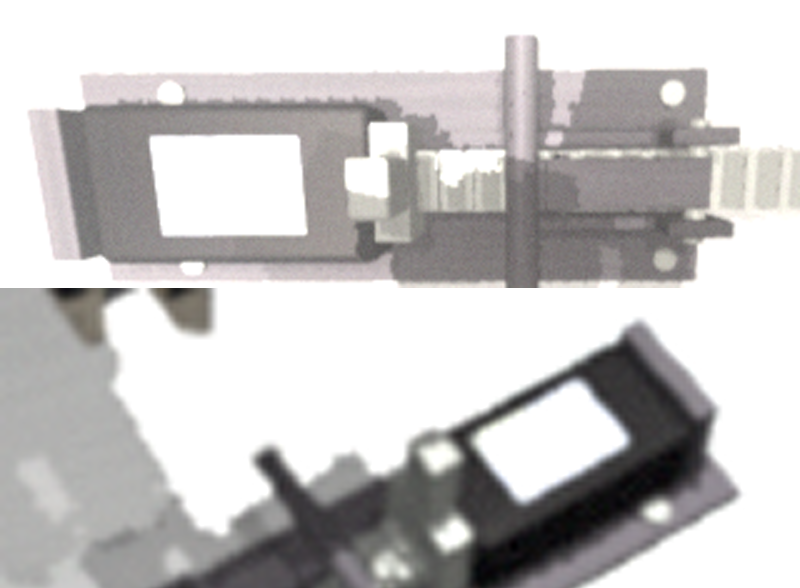

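The brick sits tight between jaw and stop. The crossbar at (521,37) and (266,455) is where it should be for a pawl angle near 0. I'll confirm by gently touching its top with closed fingers, expecting TCP z ≈ 0.087 when down and ≈ 0.094 on a crest.

>>> {"method": "arm_command", "body": {"deltas": [0,0,0,0.0195,0.002,-0.03,0,0,0,0,0.0195,0.002,-0.06,0,0,0,0,0.0195,0.002,-0.08,0,0,0,0,0.0195,0.002,-0.09,0,0,0,0,0.0195,0.002,-0.092,0,0,0,0,0.0195,0.002,-0.094,0,0,0,0,0.0195,0.002,-0.096,0,0,0,0,0.0195,0.002,-0.098,0,0,0,0,0.0195,0.002,-0.1,0,0,0,0,0.0195,0.002,-0.1015,0,0,0,0,0.0195,0.002,-0.1025,0,0,0,0,0.0195,0.002,-0.1035,0,0,0,0,0.0195,0.002,-0.1035,0]}}

```text
clock: 26.95
position: [0.5928, -0.0926, 0.0867]
ee_rot: [3.124, 0.33, 0.003]
force: [-7.4, 1.1, 22.2]
width: 0.006
gripper_force: 10.8
```

Contact with 22 N at z = 0.0867, so the pawl is fully down. I'll retreat.

>>> {"method": "arm_command", "body": {"deltas": [0,0,0,0,0,0.03,0,0,0,0,0,0,0.08,0,0,0,0,0,0,0.13,0,0,0,0,0,0,0.15,0,0,0,0,0,0,0.15,0,0,0,0,0,0,0.15,0]}}

```text
clock: 27.55
position: [0.5922, -0.0932, 0.2345]
ee_rot: [3.124, 0.329, 0.001]
force: [0.5, 0.9, -0.4]
width: 0.008
gripper_force: 0.0
```

```bash
python3 -c "
from cell import arm,sensors
print(sensors.observe()['position'],arm.sign_off())"
```

```text
the job is handed in; nothing more can be done
[ 0.59219605 -0.09320084  0.23445958] None
```

The long brick is mounted tight between jaw and stop with the pawl down in the teeth, and the job was handed in at about 27.6 s; the hand-in returned no verdict.

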